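Bring the sample vial under the reading hood

TASK

On the water-test reader, pinch the red latch tab against the black grip and slide the vial carriage along its track towards the hood to the next detent, the one at the green mark on the base's front edge, without running past it; let go so that the latch clicks in. Then take the crank by its loose rubber sleeve and wind it clockwise until the hood is fully down over the vial, and let go. Leave the bottles, jars and vial rack around the reader undisturbed.

Things in the scene. Friction and masses are not known exactly. Their poses are not given: they have to be found in the camera images.
- station: The reader's grey base, fixed to the bench: 280 (x) x 380 (y) x 30 mm high, from -150 to +130 mm in its x and -200 to +180 mm in its y. Origin on the bench, z up; its front is its -x side, the carriage slides along its +y. An aluminium mast, top 245 mm above the bench, stands at (112, 70) mm; a white panel 80 mm high at (95, 145) mm.
- grip_center (a point): Centre of the carriage's pinch grip with its tab, 78 mm above the bench; rides with the carriage, axes as the station's. Black grip block 22 (x) x 32 (y) mm, top 101 mm above the bench, back face 17.5 mm from here along +x; red tab in front. Together 35 mm wide across x, 28 mm with the tab fully pressed. The carriage below is 46 mm high.
- tab_face (a point): Middle of the front (-x) pressing face of the red tab, 79 mm above the bench with the tab out; moves with the tab. The tab is 26 mm wide (y), 40 mm high, 6 mm thick, with a 7 mm gap behind it to the black grip block. Steel latch posts, 46 mm high, stand on the base below it.
- carriage (a joint): How far the carriage has slid along the station's +y, towards the hood, in m (0 to 0.092, 1 N friction). Tab out, the latch holds it. It starts in the loading bay, with free play from 0 to 0.016; the next detent is at 0.050 (1.5 mm play either way), another at 0.090. The round latch tip draws into a detent when let go within 2 mm of it; between detents the tab cannot spring out.
- tab (a joint): How far the red latch tab is pressed towards the station's +x, into the grip, in m: 0 out (latched when at a detent), 0.007 fully pressed. It must be pressed more than 0.005 to free the carriage. Spring force 3 N at 0, 6.5 N fully pressed.
- detent_mark (a point): Small green mark on the front edge of the base beside the next detent (carriage value 0.050): the tab's middle is level with it along the station's y when the carriage is there. 31 mm above the bench.
- sleeve: The crank's loose grip sleeve: upright black rubber cylinder with two yellow bands, 22 mm diameter, 46 mm high, spinning freely about its own upright axis on the crank pin. Origin at its centre, 105.5 mm above the bench; a flat pin head tops it at 132.5 mm, the crank arm's top is at 78 mm, the hub's at 85 mm.
- crank_axis (a point): Point on the crank's upright axis at the height of the sleeve's centre; fixed to the base. The sleeve's axis goes round it at a radius of 50 mm.
- crank (a joint): Crank angle in rad, growing clockwise seen from above; 0: arm along the station's +x, hood at the top. It starts between 0 and 1.9 and stops at 7.5, where the hood is fully down. Friction about 2.5 N at the sleeve; it stays where it is left.
- hood_mouth (a point): Centre of the lower rim of the black round hood, 44 mm outside diameter, 70 mm high. It goes straight down 10.67 mm per rad of crank, from 138 to 58 mm above the bench.
- amber_bottle: Loose amber bottle with a black cap, 60 mm diameter, 115 mm high, standing; origin at the centre of its foot. Bystander, not to be disturbed.
- sample_jar: Loose cream jar with a white lid and paper label, 56 mm diameter, 105 mm high, standing; origin at the centre of its foot. Bystander.
- reagent_jar: Loose white jar with a blue lid, 52 mm diameter, 85 mm high, standing; origin at the centre of its foot. Bystander.
- vial_rack: Loose blue rack 200 (its x) x 70 (its y) mm with grey-capped vials, 92 mm high, standing left of the reader; origin at the centre of its foot. Bystander.

How it is judged:
By the outcome, as a careful person would: the job done as asked, in the order asked, and still so for the second after the job is handed in, with the robot touching nothing.
It also fails if it takes over 54 s, if anything falls off the work surface, if the arm or the gripper's body presses on something with over 40 N, if the wrist force passes 120 N, or if a joint passes its speed limit or range.

ROBOT

A 7-joint arm with a two-finger parallel gripper is mounted at the origin on the work surface. World frame = base frame: x ahead of the robot, y to its left, z up, the work surface at z = 0. Lengths are in m, angles in rad, forces in N, time in s.
With the tool pointing down it reaches from about 0.425 to 0.875 m from the base axis. Payload 4.7 kg.
Tool frame: the origin (TCP) lies midway between the tips of the shut fingers; the grasp point (between the pads) lies 19 mm behind it; x points along the fingers, y is the direction in which the jaws open and shut, and the axes are right-handed (so a half turn about x gives the same grasp; the last joint's range is limited). The gripper opens to 87 mm and grips with 3 to 60 N. Pads are 19 mm wide; open, the fingers measure 117 mm over their backs; the gripper's body (75 mm by 190 mm) begins 51 mm behind the grasp point.
Start: joints at [-1.173, 0.321, -0.07, 1.45, 0.023, 1.371, -0.057], TCP at [0.243, 0.603, 0.223] pointing down, gripper open.
Joint ranges: [-2.86, 2.86], [-0.3, 2.09], [-1.38, 1.24], [0.06, 2.45], [-1.56, 4.7], [0.09, 2.05], [-2.69, 2.69]. Speed limits (rad/s): [2.57, 2.57, 3.14, 3.14, 3.14, 3.14, 3.14].

INTERFACE

Orientations are given as a rotation vector (axis times angle).
In Python, from bench import ctrl gives the robot as it stands. The module is installed in compiled form; this text tells all that it offers.
- The arm moves only by the shell command python3 -m jog 'ROWS' [FORCE]. ROWS is JSON, a list of rows, each an object with "rot": the turn, a rotation vector about the tool's x, y, z in units of 5 degrees (1.0 is 5 degrees), a list of three; "travel": the shift along the tool's x, y, z in units of 0.3 m (1.0 is 0.3 m), a list of three; "jaw": the closure, from -1 (fully open) to 1 (shut), so that 0 is half open. In form: [{"rot": [ax, ay, az], "travel": [tx, ty, tz], "jaw": jaw}, ...]. A call has 1 to 8 rows; each row shifts and turns the commanded pose from where the row before left it, along the tool's axes as they then stand; what a row does not reach is not made up. A row lasts 1/10 s, in which the tool goes at most 50 mm and 8.59 degrees, less where a joint would pass 70% of its speed; a pose out of reach is approached as far as the arm can. A call with a number of a shift or a turn outside -1 to 1 is refused whole. A call with a gripper value outside its range is refused whole. The fingers move at their own pace and stop on an object; FORCE is the grip in N (left out, the last holds). Time passes only in rows, so rows that do not move let the fingers close. It gives the time, the measured TCP pose, the force and the opening at its end, in the units of the state.
- ctrl.get_state(): the state, without advancing time (a new reading comes with each control period).
- ctrl.get_image(name): name is "side" or "top" or "wrist"; returns the picture (420x560x3 uint8, red, green, blue); there is no depth.
- ctrl.camera_model(name): a dict with "mtx" (3x3 intrinsics, pixels), "extrinsics" (4x4, takes a point from world to camera coordinates); the wrist camera has in their place "hand_eye" (4x4, takes a point from camera to tool coordinates, whose origin is the TCP and whose axes are the tool frame's). Camera axes: x right, y up, looking along -z (the intrinsics and any distortion apply to the point x, -y, -z); pixel columns grow to the right and rows downward; lengths in m; the calibration is good to about 2 mm. A picture is of the moment at which its call begins: read the wrist's pose just before it. camera_model takes no time and is no camera call.
- ctrl.close_job(): hands the job in, once; it reports no verdict.
The state is a dict: "time": time; "joint_positions": joint angles; "qd": joint speeds; "joint_torque": joint torques, N m; "position": TCP position; "tool_rot": TCP orientation; "ft_force": force on the tool from outside, world axes, zero at the start; "torque": the same for the moment, N m; "grip_width": opening from 0.0 (shut) to 1.0 (fully open).
Only numpy, scipy, OpenCV 4.12 (cv2) and the standard library are available. Lean on these libraries where they do the work, as an engineer would, in place of code of your own. Each camera call takes 0.05 s, during which the arm holds its last target.

## Working session

There is one attempt and no reset: what is moved stays moved. The work goes in short steps, Python scripts to look and compute and a shell command to move; the robot and the scene stay as the last step left them, time stands still between calls to the robot, and variables do not carry over. Pictures are saved under pics/ and viewed, and the job is handed in when it is done.

```bash
mkdir -p pics; ls; python3 - <<'E'
from bench import ctrl
import cv2, numpy as np
s=ctrl.get_state(); print(s)
for n in ("side","top","wrist"):
    print(n,ctrl.camera_model(n))
    cv2.imwrite(f"pics/{n}0.png",ctrl.get_image(n)[:,:,::-1])
E
```

```text
pics
{'time': 0.0, 'joint_positions': array([-1.17290293,  0.32185361, -0.07007847,  1.45166384,  0.02257841,
        1.37077606, -0.05693352]), 'qd': array([-1.32818875e-04, -1.71663556e-03,  2.63859149e-04, -2.66146304e-04,
       -5.27743773e-05, -6.49778057e-04,  7.78864361e-04]), 'joint_torque': array([-9.12728847e-04, -4.91280699e+01, -4.04431326e-01, -3.12529743e+01,
       -6.41001854e-02,  4.35573875e-02,  1.97236700e-04]), 'position': array([0.24322537, 0.6021924 , 0.22144717]), 'tool_rot': array([ 0.29962446,  1.55003182, -0.30261186]), 'ft_force': array([-0.06673004, -0.43664384, -0.2791933 ]), 'torque': array([ 0.01722894, -0.05795674,  0.00690584]), 'grip_width': 0.9988681451641853}
side {'mtx': array([[408.42221607,   0.        , 287.95166582],
       [  0.        , 408.42221607, 211.54438719],
       [  0.        ,   0.        ,   1.        ]]), 'extrinsics': array([[ 0.92483415, -0.38025536, -0.00936223, -0.55196553],
       [ 0.28221719,  0.66947366,  0.68713789, -0.26462449],
       [-0.2550201 , -0.63813077,  0.7264667 , -0.82909829],
       [ 0.        ,  0.     
[... 283 characters left out ...]
[ 0.99712434,  0.02736736,  0.07066882, -0.60345457],
       [-0.07095247,  0.00953473,  0.99743413, -0.80914722],
       [ 0.        ,  0.        ,  0.        ,  1.        ]])}
wrist {'mtx': array([[301.75422964,   0.        , 275.74816278],
       [  0.        , 301.75422964, 212.0156326 ],
       [  0.        ,   0.        ,   1.        ]]), 'hand_eye': array([[ 6.19893274e-04,  3.00038986e-01, -9.53926739e-01,
        -1.61853083e-01],
       [ 9.99999807e-01, -2.24430630e-04,  5.79242821e-04,
         9.73160568e-04],
       [-4.02949495e-05, -9.53926914e-01, -3.00039068e-01,
        -8.21132485e-02],
       [ 0.00000000e+00,  0.00000000e+00,  0.00000000e+00,
         1.00000000e+00]])}
```

View pics/top0.png

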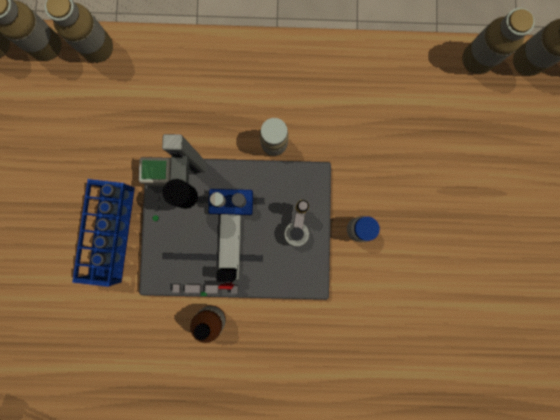

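View pics/side0.png

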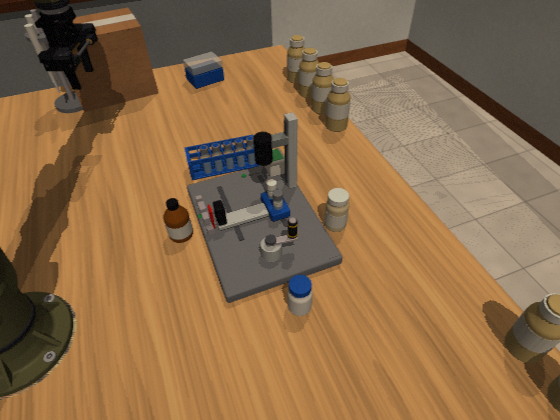

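View pics/wrist0.png

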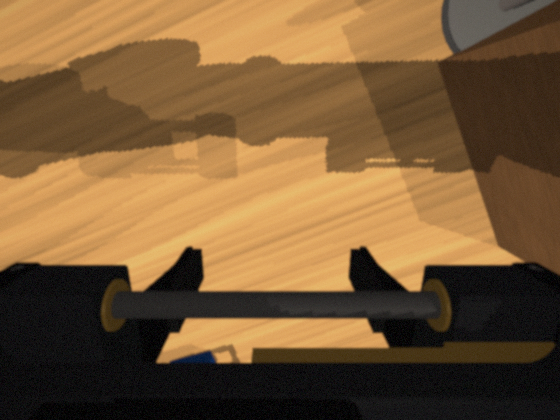

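The top view shows the base at about columns 140–330 and rows 160–298. The grip is near (227,275), the tab near (227,288), the sleeve near (302,206) and the hub near (297,234). I'll enlarge it to read these more precisely.

```bash
python3 - <<'E'
import cv2
t=cv2.imread("pics/top0.png")
c=t[120:345,125:345]; cv2.imwrite("pics/top0z1.png",cv2.resize(c[30:180,0:200],None,fx=4,fy=4,interpolation=cv2.INTER_CUBIC))
cv2.imwrite("pics/top0z2.png",cv2.resize(t[255:310,130:250],None,fx=6.5,fy=6.5,interpolation=cv2.INTER_CUBIC))
s=cv2.imread("pics/side0.png")
cv2.imwrite("pics/side0z.png",cv2.resize(s[105:300,160:360],None,fx=3,fy=3,interpolation=cv2.INTER_CUBIC))
E
```

```text
(no output)
```

View pics/top0z1.png

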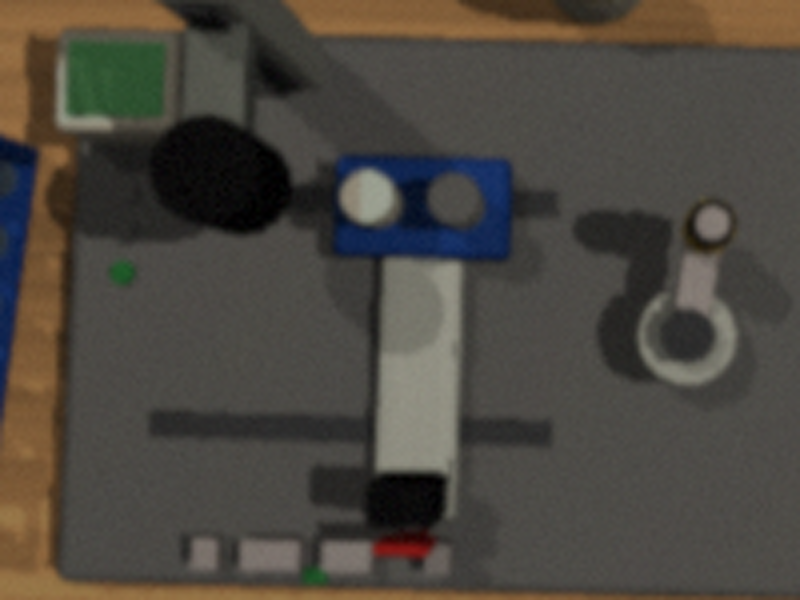

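View pics/top0z2.png

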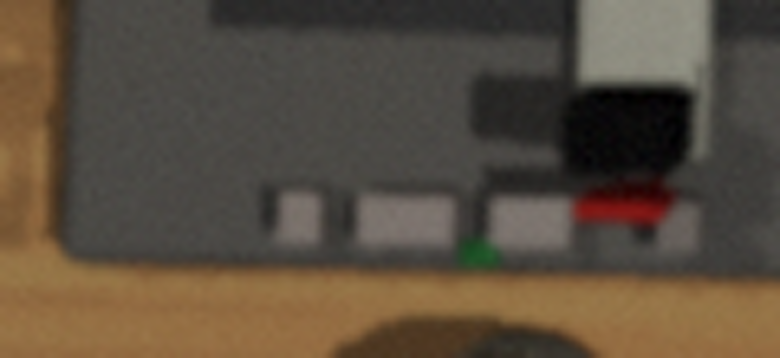

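View pics/side0z.png

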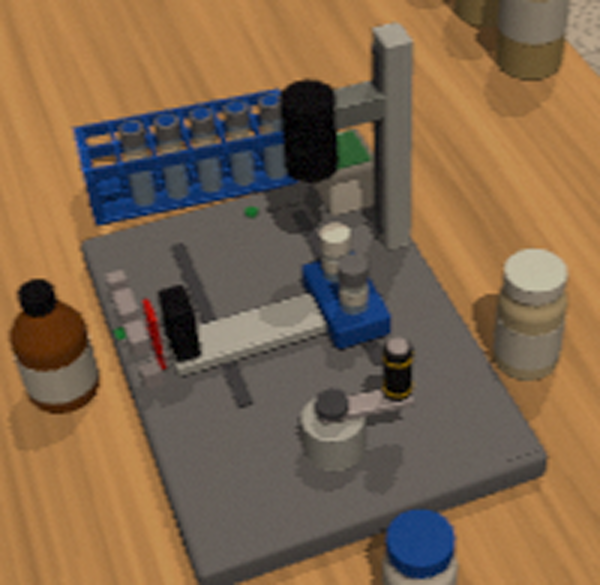

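```bash
cat > h.py <<'E'
import numpy as np, cv2
from bench import ctrl
def ray_plane(n,px,z):
    c=ctrl.camera_model(n); M=c["mtx"];E=c["extrinsics"];R=E[:3,:3];t=E[:3,3]
    d=np.linalg.inv(M)@[px[0],px[1],1]; d=R.T@np.array([d[0],-d[1],-d[2]]); o=-R.T@t
    return o+d*(z-o[2])/d[2]
def proj(n,p):
    c=ctrl.camera_model(n); q=c["extrinsics"]@np.append(p,1); v=c["mtx"]@[q[0],-q[1],-q[2]]
    return v[:2]/v[2]
z1=lambda u,v:(125+(u+.5)/4-.5,150+(v+.5)/4-.5)
z2=lambda u,v:(130+(u+.5)/6.5-.5,255+(v+.5)/6.5-.5)
sz=lambda u,v:(160+(u+.5)/3-.5,105+(v+.5)/3-.5)
E
python3 - <<'E'
from h import *
np.set_printoptions(precision=4,suppress=True)
P=lambda l,n,px,z:print(l,np.array(px).round(1),ray_plane(n,px,z))
P('FLc','top',z1(60,578),.03)
P('backleft edge','top',z1(77,150),.03)
P('leftedge low','top',z1(62,540),.03)
P('front right','top',z1(760,592),.03)
P('front corner R','top',(330,298.5),.03)
P('back R','top',(330,161.5),.03)
P('back edge a','top',z1(400,38),.03)
P('back edge b','top',z1(780,46),.03)
P('mark','top',z2(478,253),.031)
P('tabtop','top',z2(622,205),.095)
P('grip top L','top',z2(565,130),.101)
P('grip top R','top',z2(692,130),.101)
P('grip back','top',z2(630,86),.101)
P('grip front','top',z2(625,160),.101)
P('hub','top',z1(688,335),.085)
P('pin','top',z1(713,222),.1325)
P('s mark','side',sz(120,333),.031)
P('s pin','side',sz(398,345),.1325)
P('s hub','side',sz(331,402),.085)
P('s corner FL','side',sz(85,243),.03)
P('s corner BR','side',sz(545,460),.03)
P('s corner FR','side',sz(203,575),.03)
P('amber cap','top',(202,331),.115);P('amber cap s','side',sz(38,293),.115)
P('blue','top',(366,228),.085)
P('cream','top',(274,130),.105)
E
```

```text
FLc [139.6 294.1] [0.424  0.2911 0.03  ]
backleft edge [143.9 187.1] [0.6373 0.2934 0.03  ]
leftedge low [140.1 284.6] [0.4427 0.2911 0.03  ]
front right [314.6 297.6] [ 0.4259 -0.056   0.03  ]
front corner R [330.  298.5] [ 0.4249 -0.0866  0.03  ]
back R [330.  161.5] [ 0.7004 -0.0817  0.03  ]
back edge a [224.6 159.1] [0.6991 0.1328 0.03  ]
back edge b [319.6 161.1] [ 0.7006 -0.0605  0.03  ]
mark [203.1 293.5] [0.4286 0.1655 0.031 ]
tabtop [225.3 286.1] [0.452  0.1147 0.095 ]
grip top L [216.5 274.6] [0.473  0.1306 0.101 ]
grip top R [236.  274.6] [0.4739 0.0951 0.101 ]
grip back [226.5 267.8] [0.4857 0.1129 0.101 ]
grip front [225.7 279.2] [0.4652 0.1136 0.101 ]
hub [296.6 233.4] [ 0.5519 -0.0142  0.085 ]
pin [302.9 205.1] [ 0.6016 -0.0216  0.1325]
s mark [199.7 215.7] [0.4272 0.168  0.031 ]
s pin [292.3 219.7] [ 0.6002 -0.0197  0.1325]
s hub [270.  238.7] [ 0.5497 -0.0129  0.085 ]
s corner FL [188.  185.7] [0.425  0.2895 0.03  ]
s corner BR [341.3 258. ] [ 0.6933 -0.0857  0.03  ]
s corner FR [227.3 296.3] [ 0.4248 -0.0822  0.03  ]
amber cap [202 331] [0.3749 0.1505 0.115 ]
amber cap s [172.3 202.3] [0.3733 0.1514 0.115 ]
blue [366 228] [ 0.5655 -0.1445  0.085 ]
cream [274 130] [0.7423 0.0334 0.105 ]
```

```bash
python3 - <<'E'
from h import *
from scipy.spatial.transform import Rotation as R
np.set_printoptions(precision=4,suppress=True)
s=ctrl.get_state(); T=R.from_rotvec(s["tool_rot"]).as_matrix(); print(T)
# turn about tool x to get y -> +-world x
for tgt in ([0.9999,.008,0],[-.9999,-.008,0]):
    x=np.array([0,0,-1.]);y=np.array(tgt);y/=np.linalg.norm(y);D=np.c_[x,y,np.cross(x,y)]
    print(D, np.degrees(R.from_matrix(T.T@D).as_rotvec())/5)
print('hood top',ray_plane('top',z1(205,160),.208))
E
```

```text
[[-0.0004  0.3744  0.9273]
 [-0.0014  0.9273 -0.3744]
 [-1.     -0.0015  0.0001]]
[[ 0.     1.     0.008]
 [ 0.     0.008 -1.   ]
 [-1.     0.     0.   ]] [13.5107  0.0112  0.0142]
[[ 0.    -1.    -0.008]
 [ 0.    -0.008  1.   ]
 [-1.     0.     0.   ]] [-22.4893  -0.0158   0.0124]
hood top [0.6146 0.1848 0.208 ]
```

```bash
python3 -m jog '[{"rot":[1,0,0],"travel":[0,0,0],"jaw":-1},{"rot":[1,0,0],"travel":[0,0,0],"jaw":-1},{"rot":[1,0,0],"travel":[0,0,0],"jaw":-1},{"rot":[1,0,0],"travel":[0,0,0],"jaw":-1},{"rot":[1,0,0],"travel":[0,0,0],"jaw":-1},{"rot":[1,0,0],"travel":[0,0,0],"jaw":-1},{"rot":[1,0,0],"travel":[0,0,0],"jaw":-1},{"rot":[1,0,0],"travel":[0,0,0],"jaw":-1}]' && python3 -m jog '[{"rot":[1,0,0],"travel":[0,0,0],"jaw":-1},{"rot":[1,0,0],"travel":[0,0,0],"jaw":-1},{"rot":[1,0,0],"travel":[0,0,0],"jaw":-1},{"rot":[1,0,0],"travel":[0,0,0],"jaw":-1},{"rot":[1,0,0],"travel":[0,0,0],"jaw":-1},{"rot":[0.5,0,0],"travel":[0,0,0],"jaw":-1}]'; python3 -c "
from bench import ctrl; print(ctrl.get_state())"
```

```text
time: 0.95
position: [0.2433, 0.6025, 0.2221]
tool_rot: [0.844, 1.4, -0.845]
ft_force: [0.0, 0.1, -0.1]
grip_width: 1.001
time: 1.55
position: [0.2433, 0.6025, 0.2221]
tool_rot: [1.204, 1.212, -1.205]
ft_force: [-0.3, -0.4, 0.6]
grip_width: 1.001
{'time': 1.55, 'joint_positions': array([-1.29286024,  0.31843022,  0.08271733,  1.45609061, -0.02632773,
        1.3689143 , -1.20275183]), 'qd': array([-4.09054849e-02, -1.25475389e-04,  5.29828148e-02,  2.71324484e-03,
       -1.73303412e-02, -8.94923164e-04, -3.91215022e-01]), 'joint_torque': array([ 1.94673389e-01, -4.88715506e+01,  1.01826958e+00, -3.13492584e+01,
       -3.63950862e-02, -5.51391032e-02,  1.90895484e-01]), 'position': array([0.24328105, 0.60250676, 0.2221054 ]), 'tool_rot': array([ 1.20397588,  1.21174077, -1.20509967]), 'ft_force': array([-0.28556872, -0.41973439,  0.62019009]), 'torque': array([-0.11706896,  0.03616618, -0.01423682]), 'grip_width': 1.0012825822325653}
```

```bash
python3 -m jog '[{"rot":[0,0,0],"travel":[0,0.06,0.12],"jaw":-1},{"rot":[0,0,0],"travel":[0,0.06,0.12],"jaw":-1},{"rot":[0,0,0],"travel":[0,0.06,0.12],"jaw":-1},{"rot":[0,0,0],"travel":[0,0.06,0.12],"jaw":-1},{"rot":[0,0,0],"travel":[0,0.06,0.12],"jaw":-0.6},{"rot":[0,0,0],"travel":[0,0.06,0.12],"jaw":-0.6},{"rot":[0,0,0],"travel":[0,0.06,0.12],"jaw":-0.6},{"rot":[0,0,0],"travel":[0,0.06,0.12],"jaw":-0.6}]' && python3 -m jog '[{"rot":[0,0,0],"travel":[0,0.06,0.12],"jaw":-0.6},{"rot":[0,0,0],"travel":[0,0.06,0.12],"jaw":-0.6},{"rot":[0,0,0],"travel":[0,0.06,0.12],"jaw":-0.6},{"rot":[0,0,0],"travel":[0,0.06,0.12],"jaw":-0.6},{"rot":[0,0,0],"travel":[0,0.03,0.12],"jaw":-0.6},{"rot":[0,0,0],"travel":[0,0,0.07],"jaw":-0.6},{"rot":[0,0,0],"travel":[0,0,0],"jaw":-0.6}]'; python3 - <<'E'
from bench import ctrl
import cv2
s=ctrl.get_state(); print(s["position"],s["tool_rot"],s["joint_positions"])
cv2.imwrite("pics/wrist1.png",ctrl.get_image("wrist")[:,:,::-1])
E
```

```text
time: 2.35
position: [0.3904, 0.3143, 0.2224]
tool_rot: [1.203, 1.214, -1.203]
ft_force: [0.5, 0.1, -0.1]
grip_width: 0.814
time: 3.05
position: [0.4732, 0.1118, 0.2225]
tool_rot: [1.207, 1.21, -1.208]
ft_force: [0.1, 0.1, 0.4]
grip_width: 0.798
[0.47315925 0.11183762 0.22254133] [ 1.20691087  1.21008516 -1.20766857] [-0.79359351 -0.0480224   0.49477152  1.85980571  0.02398631  1.32438053
 -0.30264247]
```

View pics/wrist1.png

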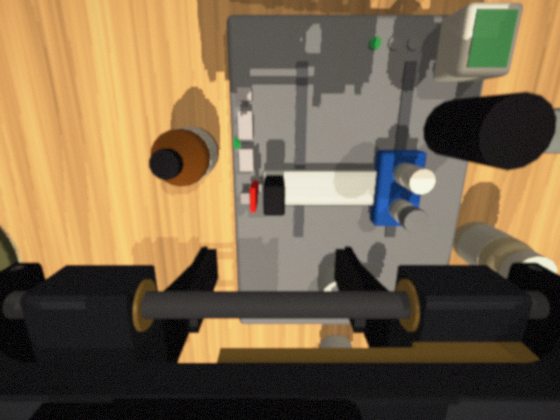

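The wrist view looks along +y. It shows the tab near (253,197), the grip near (274,195), the green mark near (237,144) and the bottle to the left at (180,158). I'll locate these with the wrist camera and compare with the top-view results.

```bash
cat >> h.py <<'E'
from scipy.spatial.transform import Rotation as Ro
def wrist_plane(px,z,s):
    c=ctrl.camera_model("wrist"); H=c["hand_eye"]; M=c["mtx"]
    d=np.linalg.inv(M)@[px[0],px[1],1]; d=H[:3,:3]@np.array([d[0],-d[1],-d[2]])
    T=Ro.from_rotvec(s["tool_rot"]).as_matrix(); o=T@H[:3,3]+s["position"]; d=T@d
    return o+d*(z-o[2])/d[2]
E
python3 - <<'E'
import cv2
w=cv2.imread("pics/wrist1.png")
cv2.imwrite("pics/wrist1z.png",cv2.resize(w[80:230,220:310],None,fx=4,fy=4,interpolation=cv2.INTER_CUBIC))
E
```

```text
(no output)
```

View pics/wrist1z.png

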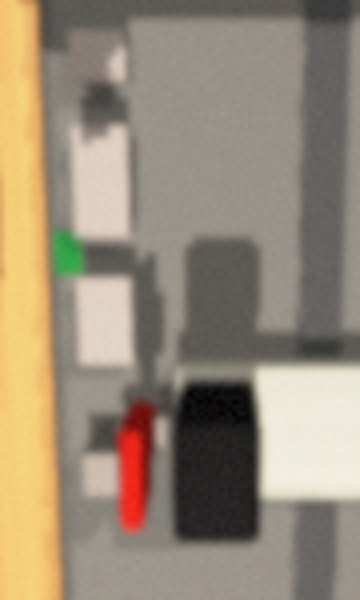

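```bash
python3 - <<'E'
from h import *
np.set_printoptions(precision=4,suppress=True)
s=ctrl.get_state()
w=lambda u,v:(220+(u+.5)/4-.5,80+(v+.5)/4-.5)
for l,p,z in [('tabtop far',(134,430),.099),('tabtop near',(134,530),.099),('tab front',(119,480),.099),('mark',(68,252),.031),('gap',(107,259),.046),('gap1',(107,388),.046),('grip far',(215,420),.101),('grip near',(215,540),.101),('grip L',(175,480),.101),('grip R',(258,480),.101)]:
    print(l,wrist_plane(w(*p),z,s))
E
```

```text
tabtop far [0.4518 0.1332 0.099 ]
tabtop near [0.4514 0.1079 0.099 ]
tab front [0.4479 0.1207 0.099 ]
mark [0.4287 0.1698 0.031 ]
gap [0.4412 0.1692 0.046 ]
gap1 [0.4404 0.1334 0.046 ]
grip far [0.4714 0.1363 0.101 ]
grip near [0.4715 0.1061 0.101 ]
grip L [0.4617 0.1213 0.101 ]
grip R [0.4819 0.1215 0.101 ]
```

Wrist: tab y 0.121, mark 0.170, so 49 mm apart. Top: 0.1147 and 0.1655, so 51 mm apart. The separations agree with a carriage at about 0, and the absolute positions differ by about 5 mm, which the grasp can tolerate. Descending.

```bash
python3 -m jog '[{"rot":[0,0,0],"travel":[0.1,-0.01,-0.017],"jaw":-0.6},{"rot":[0,0,0],"travel":[0.1,0,0],"jaw":-0.6},{"rot":[0,0,0],"travel":[0.1,0,0],"jaw":-0.6},{"rot":[0,0,0],"travel":[0.1,0,0],"jaw":-0.6},{"rot":[0,0,0],"travel":[0.08,0,0],"jaw":-0.6},{"rot":[0,0,0],"travel":[0.04,0,0],"jaw":-0.6},{"rot":[0,0,0],"travel":[0,0,0],"jaw":-0.6}]' 15; python3 - <<'E'
from bench import ctrl
import cv2
s=ctrl.get_state(); print(s["position"],s["tool_rot"],s["ft_force"])
for n in("wrist","top","side"): cv2.imwrite(f"pics/{n}2.png",ctrl.get_image(n)[:,:,::-1])
t=cv2.imread("pics/top2.png");a=cv2.resize(t[200:350,150:350],None,fx=4,fy=4,interpolation=cv2.INTER_CUBIC)
cv2.imwrite("pics/top2z.png",a)
t=cv2.imread("pics/side2.png");a=cv2.resize(t[140:290,150:350],None,fx=4,fy=4,interpolation=cv2.INTER_CUBIC)
cv2.imwrite("pics/side2z.png",a)
E
```

```text
time: 3.8
position: [0.4682, 0.1216, 0.0651]
tool_rot: [1.199, 1.216, -1.204]
ft_force: [0.4, 0.4, 0.5]
grip_width: 0.799
[0.4682321  0.12159893 0.06505113] [ 1.19885665  1.21553617 -1.20425726] [0.43713873 0.35052026 0.51068875]
```

View pics/wrist2.png

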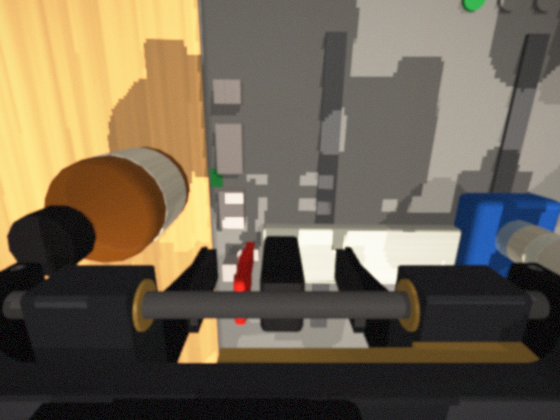

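View pics/side2z.png

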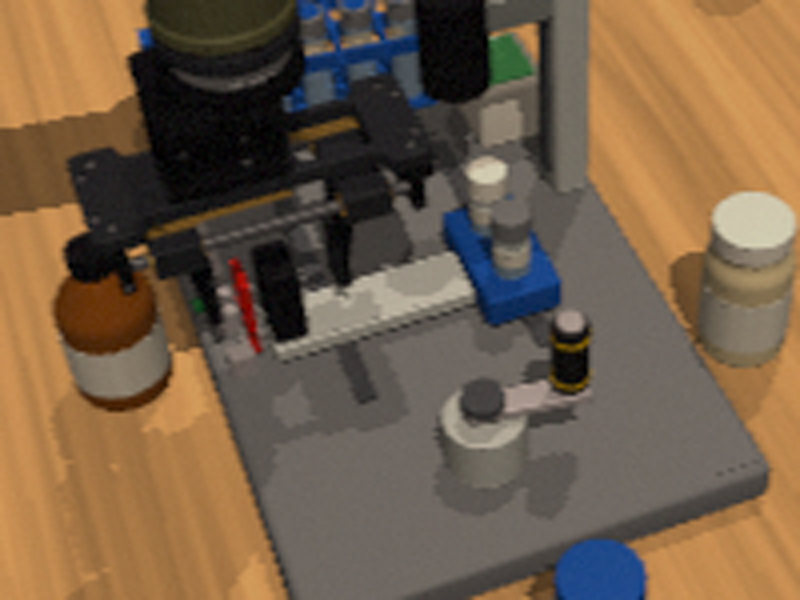

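```bash
python3 - <<'E'
from h import *
t=cv2.imread("pics/side2.png")[140:290,150:350].copy()
t=cv2.resize(t,None,fx=4,fy=4,interpolation=cv2.INTER_CUBIC)
def draw(p,c):
    q=proj('side',p); q=((q-[150,140])+.5)*4-.5; cv2.circle(t,(int(q[0]),int(q[1])),3,c,-1)
for y,c in ((.1147,(0,255,255)),(.1207,(255,255,0))):
    for dy in(-.013,.013):
        for z in(.059,.099): draw((.4505,y+dy,z),c)
    for dy in(-.016,.016):
        for x in (.4625,.4845): draw((x,y+dy,.101),c)
T=Ro.from_rotvec(ctrl.get_state()["tool_rot"]).as_matrix();p=ctrl.get_state()["position"]
for sgn in(-1,1): draw(p+sgn*.035*T[:,1],(0,255,0))
for y in (.1655,.1698): draw((.4287,y,.031),(255,0,255))
cv2.imwrite("pics/side2d.png",t)
E
```

```text
(no output)
```

View pics/side2d.png

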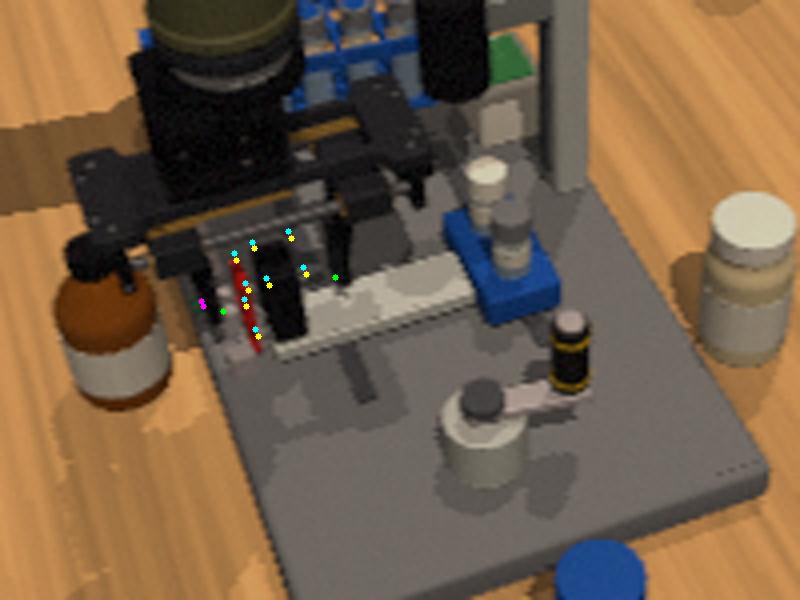

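The side view shows the fingers straddling the tab and grip, with the bottle clear. The fingers may sit a few mm far in y, so I'll shift -3 mm and close.

```bash
python3 -m jog '[{"rot":[0,0,0],"travel":[0,0,0.01],"jaw":-0.4},{"rot":[0,0,0],"travel":[0,0,0],"jaw":0},{"rot":[0,0,0],"travel":[0,0,0],"jaw":0.2},{"rot":[0,0,0],"travel":[0,0,0],"jaw":0.2}]' 15;python3 -m jog '[{"rot":[0,0,0],"travel":[0,0,0],"jaw":1},{"rot":[0,0,0],"travel":[0,0,0],"jaw":1},{"rot":[0,0,0],"travel":[0,0,0],"jaw":1}]' 15; python3 - <<'E'
from bench import ctrl
import cv2
s=ctrl.get_state(); print(s["position"],s["tool_rot"],s["ft_force"],s["torque"],s["grip_width"]*87)
for n in("wrist","side"): cv2.imwrite(f"pics/{n}3.png",ctrl.get_image(n)[:,:,::-1])
E
```

```text
time: 4.35
position: [0.4699, 0.1179, 0.0669]
tool_rot: [1.203, 1.213, -1.202]
ft_force: [0.1, 0.8, 1.1]
grip_width: 0.523
time: 4.65
position: [0.4683, 0.1179, 0.0664]
tool_rot: [1.201, 1.216, -1.205]
ft_force: [-5.5, -0.4, 4.1]
grip_width: 0.32
[0.46830189 0.11786577 0.06636423] [ 1.20120897  1.21557197 -1.20505699] [-5.4888821  -0.38056978  4.07561353] [-0.17891179  1.45237172 -0.10784113] 27.808983693074616
```

View pics/wrist3.png

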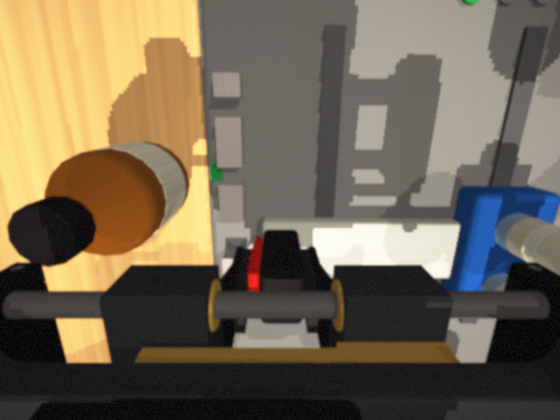

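The opening is 27.8 mm, so the tab is fully pressed. I'll nudge towards -y to find the zero stop as a reference.

```bash
python3 -m jog '[{"rot":[0,0,0],"travel":[0,-0.003,0.007],"jaw":1},{"rot":[0,0,0],"travel":[0,0,0],"jaw":1}]' 15;python3 -m jog '[{"rot":[0,0,0],"travel":[0,0,0.005],"jaw":1},{"rot":[0,0,0],"travel":[0,0,0],"jaw":1}]' 15; python3 -c "
from bench import ctrl
s=ctrl.get_state(); print(s['position'],s['ft_force'],s['torque'])"
```

```text
time: 4.95
position: [0.4683, 0.1173, 0.0664]
tool_rot: [1.204, 1.216, -1.202]
ft_force: [-2.3, 4.4, 0.6]
grip_width: 0.318
time: 5.15
position: [0.4683, 0.1171, 0.0665]
tool_rot: [1.204, 1.217, -1.2]
ft_force: [-2.7, 6.2, -0.8]
grip_width: 0.321
[0.46834128 0.11712786 0.06648184] [-2.74090344  6.21395134 -0.84435303] [ 1.30945362  0.92223681 -0.11048156]
```

It hit the zero stop at TCP y ≈ 0.117 with 6 N, so the target is y ≈ 0.167. I'll slide in small steps.

```bash
python3 -m jog '[{"rot":[0,0,0],"travel":[0,0,-0.02],"jaw":1},{"rot":[0,0,0],"travel":[0,0,-0.03],"jaw":1},{"rot":[0,0,0],"travel":[0,0,-0.03],"jaw":1},{"rot":[0,0,0],"travel":[0,0,-0.03],"jaw":1},{"rot":[0,0,0],"travel":[0,0,-0.02],"jaw":1},{"rot":[0,0,0],"travel":[0,0,-0.01],"jaw":1},{"rot":[0,0,0],"travel":[0,0,0],"jaw":1},{"rot":[0,0,0],"travel":[0,0,0],"jaw":1}]' 15; python3 - <<'E'
from bench import ctrl
import cv2
s=ctrl.get_state(); print(s["position"],s["tool_rot"],s["ft_force"],s["torque"],s["grip_width"]*87)
for n in("wrist","side"): cv2.imwrite(f"pics/{n}4.png",ctrl.get_image(n)[:,:,::-1])
E
```

```text
time: 5.95
position: [0.4683, 0.1567, 0.0665]
tool_rot: [1.203, 1.214, -1.202]
ft_force: [-4.3, 1.4, 1.6]
grip_width: 0.322
[0.46827101 0.15669914 0.06647427] [ 1.20271512  1.21416979 -1.20231093] [-4.29879349  1.36150917  1.6330711 ] [ 0.13508382  1.28422972 -0.21283879] 28.03479998782718
```

View pics/wrist4.png

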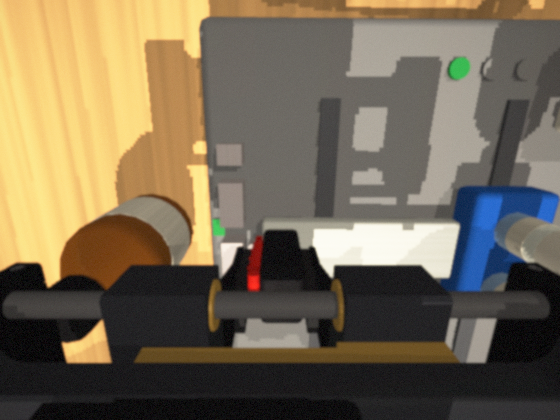

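```bash
python3 -m jog '[{"rot":[0,0,0],"travel":[0,0,-0.012],"jaw":1},{"rot":[0,0,0],"travel":[0,0,-0.012],"jaw":1},{"rot":[0,0,0],"travel":[0,0,-0.01],"jaw":1},{"rot":[0,0,0],"travel":[0,0,0],"jaw":1},{"rot":[0,0,0],"travel":[0,0,0],"jaw":1}]' 15; python3 - <<'E'
from h import *
np.set_printoptions(precision=4,suppress=True)
s=ctrl.get_state(); print(s["position"],s["ft_force"],s["grip_width"]*87)
for n in("wrist","top"): cv2.imwrite(f"pics/{n}5.png",ctrl.get_image(n)[:,:,::-1])
t=cv2.imread("pics/top5.png")[230:310,130:270]; cv2.imwrite("pics/top5z.png",cv2.resize(t,None,fx=5.5,fy=5.5,interpolation=cv2.INTER_CUBIC))
t=cv2.imread("pics/wrist5.png")[130:330,180:340]; cv2.imwrite("pics/wrist5z.png",cv2.resize(t,None,fx=3,fy=3,interpolation=cv2.INTER_CUBIC))
E
```

```text
time: 6.55
position: [0.4683, 0.1662, 0.0665]
tool_rot: [1.203, 1.214, -1.203]
ft_force: [-4.6, -0.3, 2.0]
grip_width: 0.321
[0.4683 0.1662 0.0665] [-4.6299 -0.322   2.0065] 27.93870644627686
```

View pics/wrist5z.png

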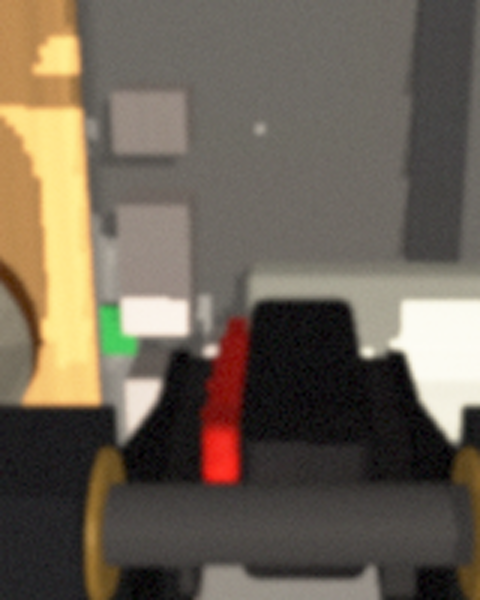

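View pics/top5z.png

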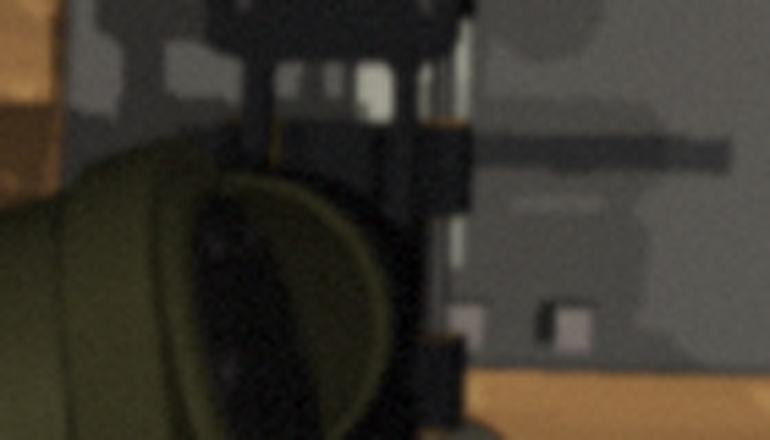

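```bash
python3 -m jog '[{"rot":[0,0,0],"travel":[0,0,-0.003],"jaw":1},{"rot":[0,0,0],"travel":[0,0,0],"jaw":1},{"rot":[0,0,0],"travel":[0,0,0],"jaw":1}]' 15; python3 - <<'E'
from h import *
np.set_printoptions(precision=4,suppress=True)
s=ctrl.get_state(); print(s["position"],s["ft_force"],s["grip_width"]*87)
cv2.imwrite("pics/wrist6.png",ctrl.get_image("wrist")[:,:,::-1])
t=cv2.imread("pics/wrist6.png")[130:330,180:340]; cv2.imwrite("pics/wrist6z.png",cv2.resize(t,None,fx=3,fy=3,interpolation=cv2.INTER_CUBIC))
w=lambda u,v:(180+(u+.5)/3-.5,130+(v+.5)/3-.5)
for l,p,z in (('mark',(118,329),.031),('mark post edge lo',(155,335),.046),('post lo top',(145,378),.046),('block far top',(300,440),.101),('tab far top',(222,425),.099)): print(l,wrist_plane(w(*p),z,s))
E
```

```text
time: 6.95
position: [0.4682, 0.1668, 0.0665]
tool_rot: [1.202, 1.213, -1.203]
ft_force: [-5.9, -0.1, 3.3]
grip_width: 0.32
[0.4682 0.1668 0.0665] [-5.8862 -0.1315  3.287 ] 27.807000829390212
mark [0.4292 0.1675 0.031 ]
mark post edge lo [0.4402 0.1725 0.046 ]
post lo top [0.4376 0.1622 0.046 ]
block far top [0.471  0.1782 0.101 ]
tab far top [0.4586 0.1796 0.099 ]
```

View pics/wrist6z.png

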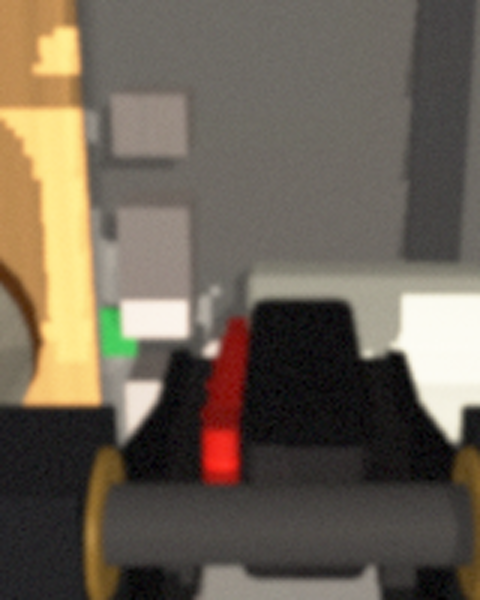

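Measured through the wrist camera, the tab middle is at y ≈ 0.1666, level with the mark and the gap at about 0.167. The slide reads about 49.6 mm. Releasing.

```bash
python3 -m jog '[{"rot":[0,0,0],"travel":[0,0,0],"jaw":0.2},{"rot":[0,0,0],"travel":[0,0,0],"jaw":0},{"rot":[0,0,0],"travel":[0,0,0],"jaw":-0.2},{"rot":[0,0,0],"travel":[0,0,0],"jaw":-0.5},{"rot":[0,0,0],"travel":[0,0,0],"jaw":-0.5},{"rot":[0,0,0],"travel":[0,0,0],"jaw":-0.5}]' 15; python3 - <<'E'
from h import *
np.set_printoptions(precision=4,suppress=True)
s=ctrl.get_state(); print(s["position"],s["ft_force"],s["grip_width"]*87)
cv2.imwrite("pics/wrist7.png",ctrl.get_image("wrist")[:,:,::-1])
t=cv2.imread("pics/wrist7.png")[130:330,180:340]; cv2.imwrite("pics/wrist7z.png",cv2.resize(t,None,fx=3,fy=3,interpolation=cv2.INTER_CUBIC))
E
```

```text
time: 7.6
position: [0.4696, 0.1674, 0.067]
tool_rot: [1.204, 1.212, -1.201]
ft_force: [0.0, -0.7, -1.2]
grip_width: 0.717
[0.4696 0.1674 0.067 ] [ 0.0274 -0.6865 -1.1611] 62.38056699648571
```

View pics/wrist7z.png

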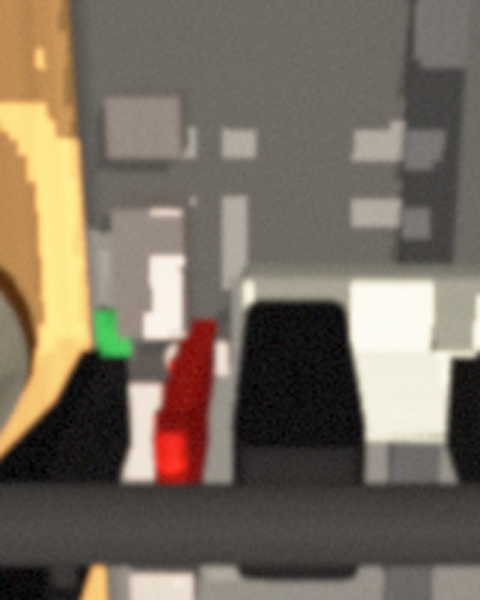

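The tab has sprung out and is latched. I'll raise and move over beside the crank.

```bash
python3 -m jog '[{"rot":[0,0,0],"travel":[-0.06,0,0],"jaw":-0.5},{"rot":[0,0,0],"travel":[-0.1,0,0],"jaw":-0.5},{"rot":[0,0,0],"travel":[-0.12,0,0],"jaw":-0.5},{"rot":[0,0,0],"travel":[-0.12,0,0],"jaw":-0.5},{"rot":[0,0,0],"travel":[-0.11,0,0.06],"jaw":-0.5},{"rot":[0,0,0],"travel":[0,0,0.12],"jaw":-0.5},{"rot":[0,0,0],"travel":[0,0.05,0.12],"jaw":-0.5},{"rot":[0,0,0],"travel":[0,0.1,0.12],"jaw":-0.5}]' && python3 -m jog '[{"rot":[0,0,0],"travel":[0,0.1,0.12],"jaw":-0.3},{"rot":[0,0,0],"travel":[0,0.1,0.12],"jaw":-0.3},{"rot":[0,0,0],"travel":[0,0.05,0.06],"jaw":-0.3},{"rot":[0,0,0],"travel":[0,0,0],"jaw":-0.3},{"rot":[0,0,0],"travel":[0,0,0],"jaw":-0.3}]'; python3 - <<'E'
from h import *
np.set_printoptions(precision=4,suppress=True)
s=ctrl.get_state(); print(s["position"],s["tool_rot"],s["ft_force"],s["grip_width"]*87)
for n in("wrist","top","side"): cv2.imwrite(f"pics/{n}8.png",ctrl.get_image(n)[:,:,::-1])
np.savez("s8.npz",position=s["position"],tool_rot=s["tool_rot"])
E
```

```text
time: 8.45
position: [0.5144, 0.041, 0.2205]
tool_rot: [1.204, 1.215, -1.199]
ft_force: [0.8, 0.0, -0.5]
grip_width: 0.746
time: 8.95
position: [0.5903, -0.0477, 0.2192]
tool_rot: [1.203, 1.213, -1.204]
ft_force: [-0.6, 0.3, -0.1]
grip_width: 0.65
[ 0.5903 -0.0477  0.2192] [ 1.2029  1.2132 -1.2038] [-0.6131  0.3035 -0.0861] 56.53997660356048
```

View pics/wrist8.png

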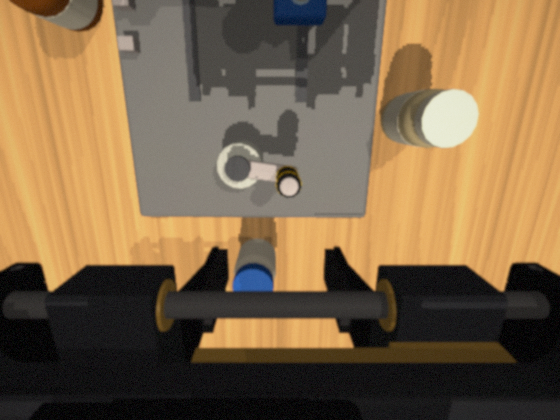

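View pics/side8.png

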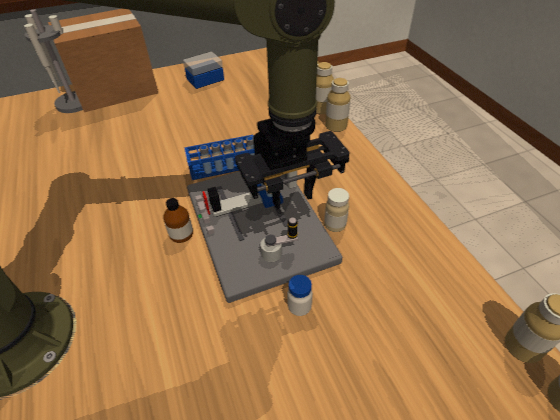

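The wrist view shows the pin head at about (289,186) and the hub knob at about (238,167). I'll refine these on an enlarged crop.

```bash
python3 - <<'E'
from h import *
t=cv2.imread("pics/wrist8.png")[125:215,205:315]; cv2.imwrite("pics/wrist8z.png",cv2.resize(t,None,fx=6,fy=6,interpolation=cv2.INTER_CUBIC))
t=cv2.imread("pics/top8.png")[140:315,120:345]; cv2.imwrite("pics/top8z.png",cv2.resize(t,None,fx=3.4,fy=3.4,interpolation=cv2.INTER_CUBIC))
E
```

```text
(no output)
```

View pics/wrist8z.png

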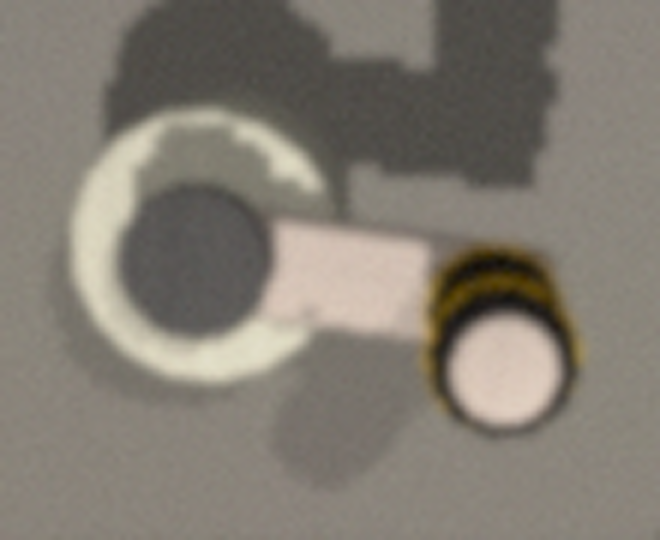

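View pics/top8z.png

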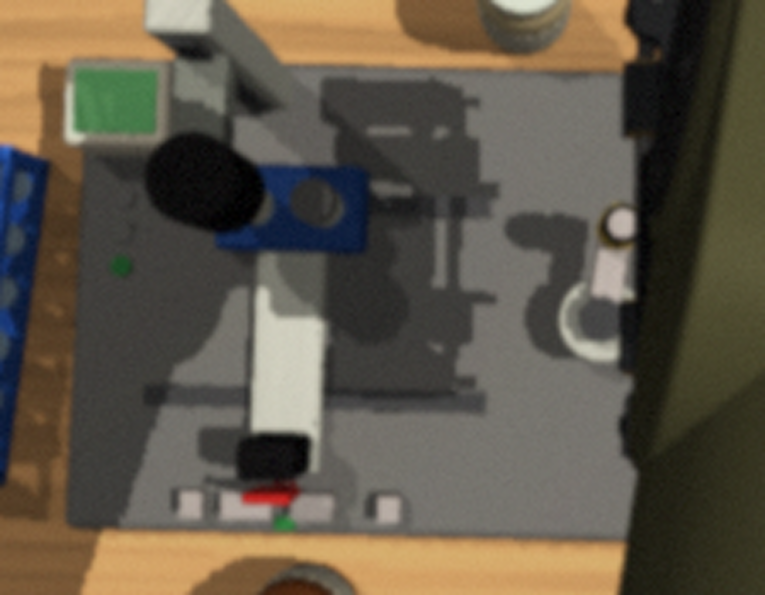

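```bash
python3 - <<'E'
from h import *
np.set_printoptions(precision=4,suppress=True)
s=dict(np.load("s8.npz"))
w=lambda u,v:(205+(u+.5)/6-.5,125+(v+.5)/6-.5)
pin=wrist_plane(w(505,366),.1325,s); hub=wrist_plane(w(196,260),.085,s)
d=(pin-hub)[:2]; print(pin,hub,d,np.hypot(*d),np.arctan2(-d[1],d[0]))
# top camera check with tab/mark shift
q=lambda u,v:(120+(u+.5)/3.4-.5,140+(v+.5)/3.4-.5)
print(ray_plane('top',q(270,494),.097),ray_plane('top',q(285,524),.031))
E
```

```text
[ 0.6019 -0.0192  0.1325] [ 0.5531 -0.0124  0.085 ] [ 0.0489 -0.0068] 0.04933967205246474 0.1383786812100245
[0.4531 0.1623 0.097 ] [0.428  0.1648 0.031 ]
```

All three views agree: sleeve ≈ (0.6015, -0.0195), axis ≈ (0.552, -0.0127), radius 49.5 mm and angle 0.14. Moving over it and descending.

```bash
python3 -m jog '[{"rot":[0,0,0],"travel":[0,0.018,-0.047],"jaw":-0.2},{"rot":[0,0,0],"travel":[0,0.019,-0.047],"jaw":-0.2},{"rot":[0,0,0],"travel":[0.08,0,0],"jaw":-0.2},{"rot":[0,0,0],"travel":[0.1,0,0],"jaw":-0.2},{"rot":[0,0,0],"travel":[0.1,0,0],"jaw":-0.2},{"rot":[0,0,0],"travel":[0.1,0,0],"jaw":-0.2},{"rot":[0,0,0],"travel":[0.047,0,0],"jaw":-0.2},{"rot":[0,0,0],"travel":[0,0,0],"jaw":-0.2}]'; python3 - <<'E'
from h import *
np.set_printoptions(precision=4,suppress=True)
s=ctrl.get_state(); print(s["position"],s["tool_rot"],s["ft_force"],s["grip_width"]*87)
for n in("wrist","side"): cv2.imwrite(f"pics/{n}9.png",ctrl.get_image(n)[:,:,::-1])
t=cv2.imread("pics/side9.png")[150:300,200:400]; cv2.imwrite("pics/side9z.png",cv2.resize(t,None,fx=4,fy=4,interpolation=cv2.INTER_CUBIC))
E
```

```text
time: 9.9
position: [0.5999, -0.0176, 0.0894]
tool_rot: [1.199, 1.217, -1.204]
ft_force: [-0.5, 0.0, 0.4]
grip_width: 0.603
[ 0.5999 -0.0176  0.0894] [ 1.1993  1.2172 -1.2042] [-0.4854  0.0362  0.4411] 52.418336535994186
```

View pics/wrist9.png

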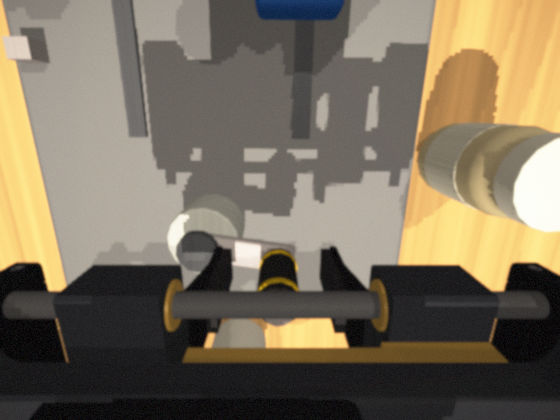

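View pics/side9z.png

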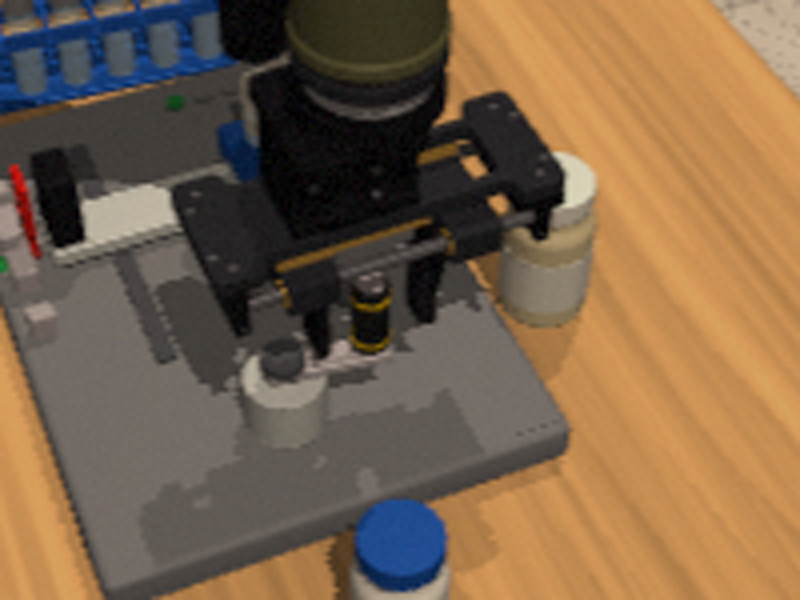

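The side view shows the fingers astride the sleeve with tips above the arm, and the sleeve about 2 mm nearer -y. I'll adjust and close.

```bash
python3 -m jog '[{"rot":[0,0,0],"travel":[-0.008,0,0.007],"jaw":0},{"rot":[0,0,0],"travel":[0,0,0],"jaw":0.4},{"rot":[0,0,0],"travel":[0,0,0],"jaw":1},{"rot":[0,0,0],"travel":[0,0,0],"jaw":1},{"rot":[0,0,0],"travel":[0,0,0],"jaw":1}]' 20; python3 - <<'E'
from h import *
np.set_printoptions(precision=4,suppress=True)
s=ctrl.get_state(); print(s["position"],s["tool_rot"],s["ft_force"],s["grip_width"]*87,s["joint_positions"])
T=Ro.from_rotvec(s["tool_rot"]).as_matrix();print(T)
# plan rows: sleeve circle clockwise about c
c=np.array([.552,-.0127]);a0=.14
da=.15; a=a0; 
for k in range(50):
    p=c+.05*np.array([np.cos(a),-np.sin(a)]);a+=da
    q=c+.05*np.array([np.cos(a),-np.sin(a)]);d=np.append(q-p,0);t=T.T@d/.3
    print(k,round(a,2),t[1:].round(3), end=' | ')
E
```

```text
time: 10.5
position: [0.601, -0.0214, 0.0941]
tool_rot: [1.203, 1.214, -1.203]
ft_force: [-0.5, -0.0, 3.9]
grip_width: 0.246
[ 0.601  -0.0214  0.0941] [ 1.2028  1.2138 -1.2027] [-0.4859 -0.0146  3.9063] 21.41757619304506 [-0.5558  0.3633  0.664   1.7489 -0.2468  1.1143  0.1953]
[[-0.0002  1.      0.0089]
 [ 0.0003  0.0089 -1.    ]
 [-1.     -0.0002 -0.0003]]
0 0.29 [-0.006  0.024] | 1 0.44 [-0.009  0.023] | 2 0.59 [-0.012  0.022] | 3 0.74 [-0.016  0.02 ] | 4 0.89 [-0.018  0.017] | 5 1.04 [-0.021  0.014] | 6 1.19 [-0.023  0.011] | 7 1.34 [-0.024  0.007] | 8 1.49 [-0.025  0.004] | 9 1.64 [-0.025 -0.   ] | 10 1.79 [-0.025 -0.004] | 11 1.94 [-0.024 -0.007] | 12 2.09 [-0.022 -0.011] | 13 2.24 [-0.021 -0.014] | 14 2.39 [-0.018 -0.017] | 15 2.54 [-0.015 -0.02 ] | 16 2.69 [-0.012 -0.022] | 17 2.84 [-0.009 -0.023] | 18 2.99 [-0.005 -0.024] | 19 3.14 [-0.002 -0.025] | 20 3.29 [ 0.002 -0.025] | 21 3.44 [ 0.006 -0.024] | 22 3.59 [ 0.009 -0.023] | 23 3.74 [ 0.013 -0.022] | 24 3.89 [ 0.016 -0.019] | 25 4.04 [ 0.018 -0.017] | 26 4.19 [ 0.021 -0.014] | 27 4.34 [ 0.023 -0.011] | 28 4.49 [ 0.024 -0.007] | 29 4.64 [ 0.025 -0.003] | 30 4.79 [0.025 0.   ] | 31 4.94 [0.025 0.004] | 32 5.09 [0.024 0.008] | 33 5.24 [0.022 0.011] | 34 5.39 [0.02  0.014] | 35 5.54 [0.018 0.017] | 36 5.69 [0.015 0.02 ] | 37 5.84 [0.012 0.022] | 38 5.99 [0.009 0.023] | 39 6.14 [0.005 0.024] | 40 6.29 [0.001 0.025] | 41 6.44 [-0.002  0.025] | 42 6.59 [-0.006  0.024] | 43 6.74 [-0.01   0.023] | 44 6.89 [-0.013  0.021] | 45 7.04 [-0.016  0.019] | 46 7.19 [-0.019  0.017] | 47 7.34 [-0.021  0.014] | 48 7.49 [-0.023  0.01 ] | 49 7.64 [-0.024  0.007] |
```

The sleeve is held at 21.4 mm. Starting to wind, eight rows at a time, checking forces.

```bash
python3 -m jog '[{"rot":[0,0,0],"travel":[0,-0.006,0.024],"jaw":1},{"rot":[0,0,0],"travel":[0,-0.009,0.023],"jaw":1},{"rot":[0,0,0],"travel":[0,-0.012,0.022],"jaw":1},{"rot":[0,0,0],"travel":[0,-0.016,0.02],"jaw":1},{"rot":[0,0,0],"travel":[0,-0.018,0.017],"jaw":1},{"rot":[0,0,0],"travel":[0,-0.021,0.014],"jaw":1},{"rot":[0,0,0],"travel":[0,-0.023,0.011],"jaw":1},{"rot":[0,0,0],"travel":[0,-0.024,0.007],"jaw":1}]'; cat > st.py <<'E'
from h import *
np.set_printoptions(precision=4,suppress=True)
s=ctrl.get_state();p=s["position"];c=np.array([.552,-.0127]);d=p[:2]-c
print(p,s["ft_force"],"r",np.hypot(*d),"ang",np.arctan2(-d[1],d[0]),"w",s["grip_width"]*87)
E
python3 st.py
```

```text
time: 11.3
position: [0.5628, -0.0634, 0.0941]
tool_rot: [1.203, 1.213, -1.202]
ft_force: [1.8, 4.8, 4.0]
grip_width: 0.246
[ 0.5628 -0.0634  0.0941] [1.777  4.7932 3.9788] r 0.051805118947812125 ang 1.3613013961046903 w 21.39242191437667
```

```bash
python3 -m jog '[{"rot":[0,0,0],"travel":[0,-0.025,0.001],"jaw":1},{"rot":[0,0,0],"travel":[0,-0.025,-0.003],"jaw":1},{"rot":[0,0,0],"travel":[0,-0.025,-0.004],"jaw":1},{"rot":[0,0,0],"travel":[0,-0.024,-0.007],"jaw":1},{"rot":[0,0,0],"travel":[0,-0.022,-0.011],"jaw":1},{"rot":[0,0,0],"travel":[0,-0.021,-0.014],"jaw":1},{"rot":[0,0,0],"travel":[0,-0.018,-0.017],"jaw":1},{"rot":[0,0,0],"travel":[0,-0.015,-0.02],"jaw":1}]';python3 st.py
```

```text
time: 12.1
position: [0.5094, -0.0415, 0.094]
tool_rot: [1.202, 1.213, -1.204]
ft_force: [0.2, -3.2, 5.6]
grip_width: 0.247
[ 0.5094 -0.0415  0.094 ] [ 0.2015 -3.2247  5.5524] r 0.05143579919736487 ang 2.5482794989422435 w 21.48001421461224
```

```bash
python3 -m jog '[{"rot":[0,0,0],"travel":[0,-0.012,-0.022],"jaw":1},{"rot":[0,0,0],"travel":[0,-0.009,-0.023],"jaw":1},{"rot":[0,0,0],"travel":[0,-0.005,-0.024],"jaw":1},{"rot":[0,0,0],"travel":[0,-0.002,-0.025],"jaw":1},{"rot":[0,0,0],"travel":[0,0.002,-0.025],"jaw":1},{"rot":[0,0,0],"travel":[0,0.006,-0.024],"jaw":1},{"rot":[0,0,0],"travel":[0,0.009,-0.023],"jaw":1},{"rot":[0,0,0],"travel":[0,0.013,-0.022],"jaw":1}]';python3 st.py
```

```text
time: 12.9
position: [0.5108, 0.0149, 0.094]
tool_rot: [1.202, 1.212, -1.203]
ft_force: [3.3, -6.2, 5.1]
grip_width: 0.242
[0.5108 0.0149 0.094 ] [ 3.2564 -6.1836  5.1441] r 0.049568354845501796 ang -2.550590824141178 w 21.070828334543176
```

```bash
python3 -m jog '[{"rot":[0,0,0],"travel":[0,0.016,-0.019],"jaw":1},{"rot":[0,0,0],"travel":[0,0.018,-0.017],"jaw":1},{"rot":[0,0,0],"travel":[0,0.021,-0.014],"jaw":1},{"rot":[0,0,0],"travel":[0,0.023,-0.011],"jaw":1},{"rot":[0,0,0],"travel":[0,0.024,-0.007],"jaw":1},{"rot":[0,0,0],"travel":[0,0.025,-0.003],"jaw":1}]';python3 st.py; python3 - <<'E'
from h import *
cv2.imwrite("pics/side10.png",ctrl.get_image("side")[130:300,180:400,::-1].repeat(3,0).repeat(3,1))
E
```

```text
time: 13.5
position: [0.5475, 0.0355, 0.094]
tool_rot: [1.201, 1.214, -1.206]
ft_force: [-2.3, -5.7, 11.0]
grip_width: 0.244
[0.5475 0.0355 0.094 ] [-2.292  -5.7185 11.0042] r 0.04845965212781294 ang -1.6646133532415812 w 21.216749440033038
```

View pics/side10.png

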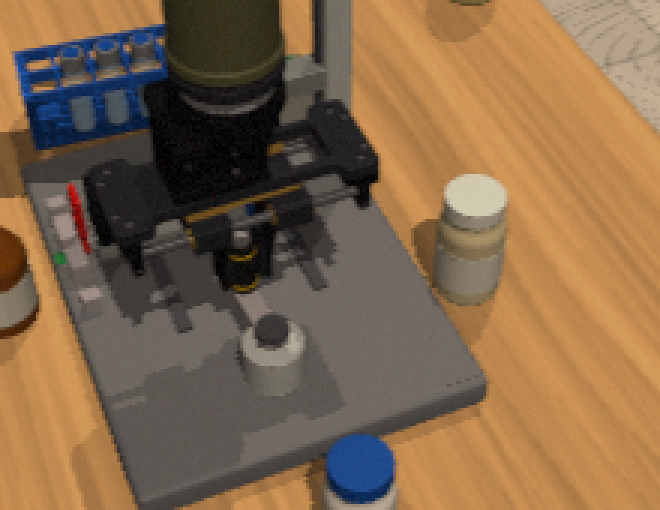

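```bash
python3 -m jog '[{"rot":[0,0,0],"travel":[-0.004,0.025,0.005],"jaw":1},{"rot":[0,0,0],"travel":[-0.002,0.025,0.006],"jaw":1},{"rot":[0,0,0],"travel":[0,0.024,0.008],"jaw":1},{"rot":[0,0,0],"travel":[0,0.022,0.011],"jaw":1},{"rot":[0,0,0],"travel":[0,0.02,0.014],"jaw":1},{"rot":[0,0,0],"travel":[0,0.018,0.017],"jaw":1},{"rot":[0,0,0],"travel":[0,0.015,0.02],"jaw":1}]';python3 st.py
```

```text
time: 14.25
position: [0.5927, 0.0138, 0.0944]
tool_rot: [1.202, 1.216, -1.203]
ft_force: [-2.0, 2.7, -8.9]
grip_width: 0.244
[0.5927 0.0138 0.0944] [-1.989   2.6753 -8.938 ] r 0.0485594360422319 ang -0.5761928929577818 w 21.208754579780233
```

```bash
python3 -m jog '[{"rot":[0,0,0],"travel":[0.002,0.012,0.022],"jaw":1},{"rot":[0,0,0],"travel":[0,0.009,0.023],"jaw":1},{"rot":[0,0,0],"travel":[0,0.005,0.024],"jaw":1},{"rot":[0,0,0],"travel":[0,0.001,0.025],"jaw":1},{"rot":[0,0,0],"travel":[0,-0.002,0.025],"jaw":1},{"rot":[0,0,0],"travel":[0,-0.006,0.024],"jaw":1},{"rot":[0,0,0],"travel":[0,-0.01,0.023],"jaw":1}]';python3 st.py
```

```text
time: 14.95
position: [0.5958, -0.0376, 0.0945]
tool_rot: [1.202, 1.213, -1.203]
ft_force: [1.7, 2.1, -16.4]
grip_width: 0.245
[ 0.5958 -0.0376  0.0945] [  1.6706   2.073  -16.3999] r 0.05039156840486326 ang 0.5159326827098581 w 21.343786385885274
```

```bash
python3 -m jog '[{"rot":[0,0,0],"travel":[0.003,-0.009,0.014],"jaw":1},{"rot":[0,0,0],"travel":[0.002,-0.011,0.013],"jaw":1},{"rot":[0,0,0],"travel":[0,-0.012,0.012],"jaw":1},{"rot":[0,0,0],"travel":[0,-0.013,0.01],"jaw":1},{"rot":[0,0,0],"travel":[0,-0.014,0.009],"jaw":1},{"rot":[0,0,0],"travel":[0,0,0],"jaw":1}]';python3 st.py
```

```text
time: 15.55
position: [0.5785, -0.0565, 0.0943]
tool_rot: [1.203, 1.211, -1.204]
ft_force: [1.7, -3.8, -7.3]
grip_width: 0.248
[ 0.5785 -0.0565  0.0943] [ 1.7392 -3.7534 -7.3321] r 0.051206033266021654 ang 1.0269597869672284 w 21.594871594487635
```

```bash
python3 -m jog '[{"rot":[0,0,0],"travel":[0.002,-0.015,0.008],"jaw":1},{"rot":[0,0,0],"travel":[0,-0.015,0.007],"jaw":1},{"rot":[0,0,0],"travel":[0,0,0],"jaw":1}]';python3 st.py;python3 -m jog '[{"rot":[0,0,0],"travel":[0,-0.01,0.003],"jaw":1},{"rot":[0,0,0],"travel":[0,0,0],"jaw":1}]';python3 st.py
```

```text
time: 15.85
position: [0.5702, -0.0608, 0.0942]
tool_rot: [1.203, 1.21, -1.203]
ft_force: [0.9, -4.1, -3.1]
grip_width: 0.246
[ 0.5702 -0.0608  0.0942] [ 0.8544 -4.0677 -3.1443] r 0.051424457316653543 ang 1.2081283717242808 w 21.385927029638502
time: 16.05
position: [0.5689, -0.0613, 0.0943]
tool_rot: [1.204, 1.208, -1.2]
ft_force: [5.6, -4.5, -5.8]
grip_width: 0.247
[ 0.5689 -0.0613  0.0943] [ 5.6002 -4.5356 -5.7682] r 0.05140902551693266 ang 1.236778655391233 w 21.458474736612725
```

```bash
python3 -m jog '[{"rot":[0,0,0],"travel":[0,-0.014,0.005],"jaw":1},{"rot":[0,0,0],"travel":[0,0,0],"jaw":1}]';python3 st.py; python3 - <<'E'
from h import *
for n in ("side","wrist"): cv2.imwrite(f"pics/{n}11.png",ctrl.get_image(n)[:,:,::-1])
t=cv2.imread("pics/side11.png")[105:300,160:360]; cv2.imwrite("pics/side11z.png",cv2.resize(t,None,fx=3,fy=3,interpolation=cv2.INTER_CUBIC))
E
```

```text
time: 16.25
position: [0.5687, -0.0613, 0.0945]
tool_rot: [1.208, 1.202, -1.193]
ft_force: [16.2, -2.4, -14.9]
grip_width: 0.25
[ 0.5687 -0.0613  0.0945] [ 16.167   -2.379  -14.8638] r 0.051380343931002576 ang 1.2401735456060035 w 21.737335762708327
```

View pics/side11z.png

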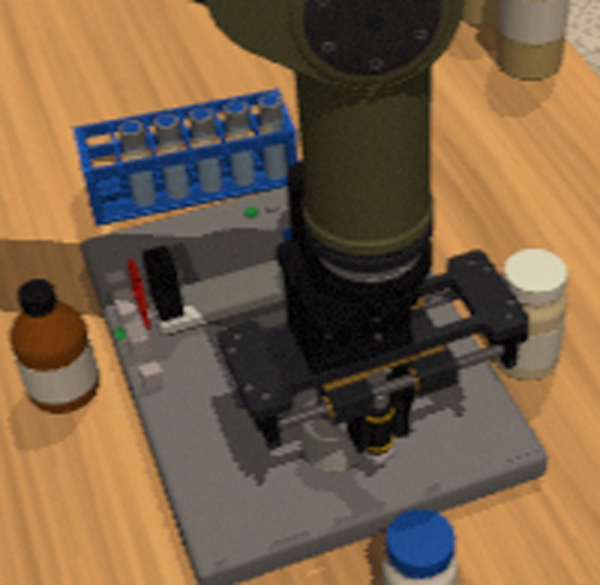

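The sleeve stopped at 7.5 rad: no motion with 16 N tangential force. I'll ease the load, release and rise.

```bash
python3 -m jog '[{"rot":[0,0,0],"travel":[0.003,0.013,-0.005],"jaw":1},{"rot":[0,0,0],"travel":[0,0,0],"jaw":1}]'; python3 -m jog '[{"rot":[0,0,0],"travel":[0,0,0],"jaw":0.2},{"rot":[0,0,0],"travel":[0,0,0],"jaw":-0.2},{"rot":[0,0,0],"travel":[0,0,0],"jaw":-0.2},{"rot":[0,0,0],"travel":[0,0,0],"jaw":-0.2}]';python3 st.py
```

```text
time: 16.55
position: [0.5691, -0.0612, 0.0942]
tool_rot: [1.204, 1.208, -1.2]
ft_force: [3.7, -5.5, -0.5]
grip_width: 0.244
time: 16.95
position: [0.5662, -0.0592, 0.0921]
tool_rot: [1.203, 1.215, -1.202]
ft_force: [0.8, 0.0, 0.4]
grip_width: 0.525
[ 0.5662 -0.0592  0.0921] [0.817  0.0304 0.3508] r 0.04864476537740984 ang 1.273691518955852 w 45.639226962357256
```

```bash
python3 -m jog '[{"rot":[0,0,0],"travel":[-0.06,0,0],"jaw":-0.2},{"rot":[0,0,0],"travel":[-0.1,0,0],"jaw":-0.2},{"rot":[0,0,0],"travel":[-0.12,0,0],"jaw":-0.2},{"rot":[0,0,0],"travel":[-0.12,0,0],"jaw":-0.2},{"rot":[0,0,0],"travel":[-0.1,0,0.1],"jaw":-0.2},{"rot":[0,0,0],"travel":[0,0,0.12],"jaw":-0.2},{"rot":[0,0,0],"travel":[0,0,0.12],"jaw":-0.2},{"rot":[0,0,0],"travel":[0,0,0.1],"jaw":-0.2}]'; python3 st.py; python3 - <<'E'
from h import *
for n in ("side","top","wrist"): cv2.imwrite(f"pics/{n}12.png",ctrl.get_image(n)[:,:,::-1])
t=cv2.imread("pics/side12.png")[105:300,160:360]; cv2.imwrite("pics/side12z.png",cv2.resize(t,None,fx=3,fy=3,interpolation=cv2.INTER_CUBIC))
t=cv2.imread("pics/top12.png")[130:345,70:345]; cv2.imwrite("pics/top12z.png",cv2.resize(t,None,fx=2.8,fy=2.8,interpolation=cv2.INTER_CUBIC))
E
```

```text
time: 17.75
position: [0.5673, -0.1936, 0.2426]
tool_rot: [1.203, 1.213, -1.202]
ft_force: [-0.1, -0.6, 0.1]
grip_width: 0.603
[ 0.5673 -0.1936  0.2426] [-0.1156 -0.5956  0.126 ] r 0.18150981797411375 ang 1.4865640292809386 w 52.496047604090094
```

View pics/side12z.png

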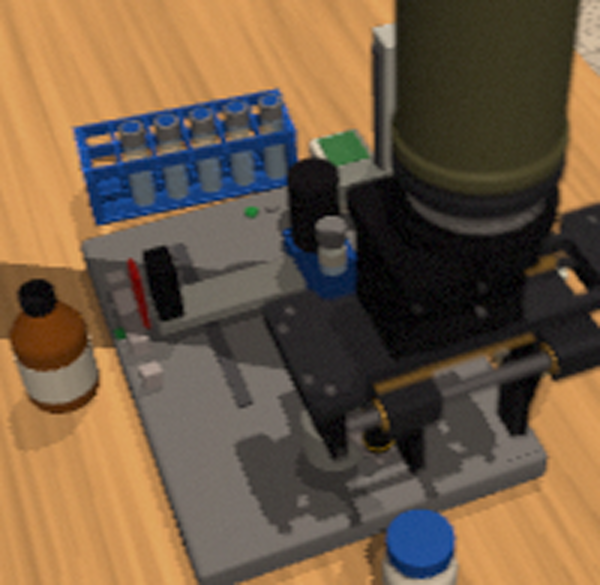

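View pics/top12z.png

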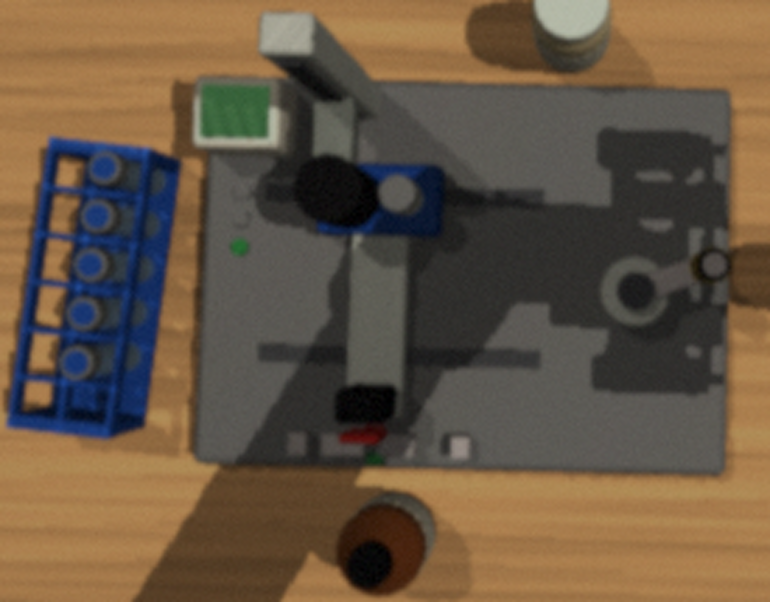

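View pics/wrist12.png

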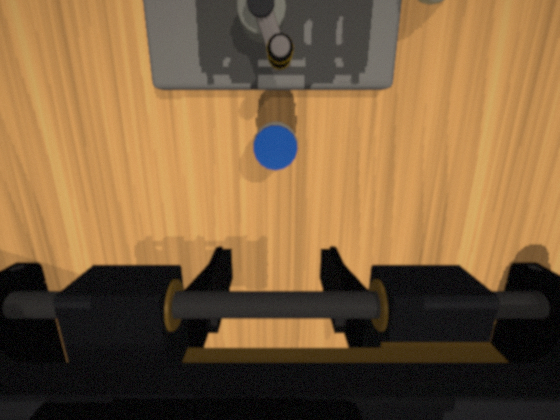

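```bash
python3 - <<'E'
from h import *
np.set_printoptions(precision=4,suppress=True)
q=lambda u,v:(70+(u+.5)/2.8-.5,130+(v+.5)/2.8-.5)
pin=ray_plane('top',q(712,264),.1325);hub=ray_plane('top',q(635,290),.085);d=pin-hub
print(pin,hub,np.hypot(*d[:2]),np.arctan2(-d[1],d[0])+2*np.pi)
print('hood top',ray_plane('top',q(333,185),.128))
print('tab',ray_plane('top',q(362,434),.097),'mark',ray_plane('top',q(374,459),.031))
a=cv2.imread("pics/top0.png").astype(int);b=cv2.imread("pics/top12.png").astype(int)
for n,(r0,r1,c0,c1) in dict(amber=(305,345,185,225),rack=(175,290,70,136),cream=(112,160,255,295)).items():
    A=a[r0:r1,c0:c1].mean(2).astype(np.float32);B=b[r0:r1,c0:c1].mean(2).astype(np.float32)
    print(n,cv2.phaseCorrelate(A,B))
E
```

```text
[ 0.5693 -0.0596  0.1325] [ 0.5521 -0.0139  0.085 ] 0.048746431918448546 7.494513270341967
hood top [0.613  0.1815 0.128 ]
tab [0.4536 0.1624 0.097 ] mark [0.4283 0.1652 0.031 ]
amber ((0.019537539111240676, 0.010416517125019453), 1.0577791434526445)
rack ((0.061250598541072065, -0.0014485990981967234), 1.0126151537453687)
cream ((-0.08229865880611342, -0.04481459773197827), 0.9497960711518924)
```

```bash
python3 -c "
from bench import ctrl; print(ctrl.close_job())"
```

```text
the job is handed in; nothing more can be done
None
```

The carriage is latched at the green-mark detent and the hood is fully down over the vial. I handed the job in at about 18 s with the gripper open and clear of everything.

- **Carriage:** I pinched the tab fully (28 mm across) and found the carriage's zero stop. I then slid it about 49.6 mm towards the hood and let go. The tab sprang out, and a later top view still showed it out, so the latch is in.
- **Crank:** I wound it clockwise by the sleeve until it stopped moving with about 16 N against it, then eased off and let go. Seen from above afterwards, the crank was at about 7.49 rad, against the stop at 7.5. The hood was down over the vial.
- **Bystanders:** The bottle, rack and cream jar had moved less than 0.1 pixel in the top view. The blue-lidded jar I compared only by eye in the side view, where it looked unmoved.

**Disagreements:** The cameras differed by up to about 5 mm in absolute position. The top view put the tab's travel at about 48 mm and the tab about 2.5 mm short of the mark. The arm's own reading and the wrist view said about 50 mm and level to within 1 mm. I trusted those because the tab sprang out.

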